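# Wedge a row of rock samples tight in its tray

### The arm

A 6-joint arm with a two-finger parallel gripper is mounted at the origin on the work surface. World frame = base frame: x ahead of the robot, y to its left, z up, the work surface at z = 0. Lengths are in m, angles in rad, forces in N, time in s.
With the tool pointing down it reaches from about 0.35 to 0.925 m from the base axis. Payload 6.4 kg.
Tool frame: the origin (TCP) lies on the front face of the gripper's body, between the roots of the fingers; the fingertips stand 97 mm ahead of it and the grasp point (between the pads) lies manip.grip_depth ahead of it (manip.grip_depth is the distance from the TCP to the grasp point, in m); y points along the fingers, x is the direction in which the jaws open and shut, and the axes are right-handed (so a half turn about y gives the same grasp; the last joint's range is limited). The gripper opens to 94 mm and grips with 3 to 60 N. Pads are 16 mm wide; open, the fingers measure 119 mm over their backs; the gripper's body (75 mm by 177 mm) begins 78 mm behind the grasp point.
Start: joints at [-1.373, 0.245, 1.558, -0, 1.339, -0.174], TCP at [0.236, -0.606, 0.303] pointing down, gripper open.
Joint ranges: [-3.13, 3.13], [-1.02, 2.26], [0.13, 2.54], [-0.95, 4.09], [0.21, 2.88], [-2.74, 2.74]. Speed limits (rad/s): [2.57, 2.57, 3.14, 3.14, 3.14, 3.14].

### API

Orientations are given as a rotation vector (axis times angle).
In Python, from station import manip gives the robot as it stands. The module is installed in compiled form; this text tells all that it offers.
- The arm moves only by the shell command python3 -m pendant 'ROWS' [FORCE]. ROWS is JSON, one flat list of numbers, 7 for each row, row after row: the shift along the tool's x, y, z in units of 25 mm (1.0 is 25 mm), then the turn, a rotation vector about the tool's x, y, z in units of 5 degrees (1.0 is 5 degrees), then the finger opening in mm, from 0 to 94. In form: [x, y, z, wx, wy, wz, grip, x, y, z, wx, wy, wz, grip, ...]. A call has 1 to 20 rows; each row shifts and turns the commanded pose from where the row before left it, along the tool's axes as they then stand; what a row does not reach is not made up. A row lasts 1/12 s, in which the tool goes at most 41.7 mm and 7.16 degrees, less where a joint would pass 70% of its speed; a pose out of reach is approached as far as the arm can. A call is refused whole if a number of a shift passes 1 or a number of a turn 1, either way. A call with a gripper value outside its range is refused whole. The fingers move at their own pace and stop on an object; FORCE is the grip in N (left out, the last holds). Time passes only in rows, so rows that do not move let the fingers close. It gives the time, the measured TCP pose, the force and the opening at its end, in the units of the state.
- manip.observe(): the state, without advancing time (a new reading comes with each control period).
- manip.camera(name): name is "scene" or "top" or "wrist"; returns (picture, depth): 480x640x3 uint8, blue, green, red; 480x640 float32, m along the optical axis (not along the pixel's ray), 0 where there is no reading.
- manip.calibration(name): a dict with "vertical_fov" (degrees; the focal length in pixels is half the picture's height over the tangent of half this angle, whatever the lens; pixels are square), "cx", "cy" (the principal point, pixels), "distortion" ([k1, k2, p1, p2, k3] as OpenCV has them; the pictures are not rectified), "rvec" (rotation vector, rad) and "tvec" (3), from world to camera coordinates, as OpenCV has them; the wrist camera has in their place "hand_eye" (4x4, takes a point from camera to tool coordinates, whose origin is the TCP and whose axes are the tool frame's). Camera axes: x right, y down, z forward; pixel columns grow to the right and rows downward; lengths in m; the calibration is good to about 2 mm. A picture is of the moment at which its call begins: read the wrist's pose just before it. calibration takes no time and is no camera call.
- manip.hand_in(): hands the job in, once; it reports no verdict.
Trained networks look in the newest picture that a camera, given by its name, has taken for a name from the list of things; names that differ only in an ending like _2 or _b are one class to them, and where a whole thing is asked for, a point or a joint stands for the part that bears it (a point fixed in the world has none). Each returns a list of dicts, best first, with "conf" (0 to 1); they miss things now and then, are a little off and sometimes report something else, mostly with a low value. They report only what shows in the picture. A call takes as long as a camera call. They do not tell look-alikes from the thing itself.
- manip.trace(camera, thing): "region" (480x640 bool, what is visible of it) and "xy" ([column, row] in pixels, amid what is visible of it).
- manip.tip_of(camera, thing): "xy" ([column, row] in pixels: a listed point, or the origin of a listed thing).
The state is a dict: "time_s": time; "joints": joint angles; "dq": joint speeds; "tau": joint torques, N m; "tool_pos": TCP position; "orientation": TCP orientation; "wrist_force": force on the tool from outside, world axes, zero at the start; "wrist_torque": the same for the moment, N m; "finger_gap": finger opening in m.
Only numpy, scipy, OpenCV 4.12 (cv2) and the standard library are available. Lean on these libraries where they do the work, as an engineer would, in place of code of your own. Each camera call takes 0.05 s, during which the arm holds its last target.

### The job

Get the rock samples ready for transport: close the row of four up against the metal stop with its rubber pad, then drive the wooden wedge, narrow end first, into the gap between the last sample and the slanted cheek until the whole row is locked tight from end to end. Push it in firmly, with about 20 newtons, but do not force it, as the samples crack when squeezed hard. Let go and leave the samples standing in the tray with the wedge flat on the tray floor.

Things in the scene. Friction and masses are not known exactly. Their poses are not given: they have to be found in the camera images.
- tray: Fixed plywood tray, slick (friction 0.15), floor 8 mm thick; origin on the desk under the row's middle. Row along y: stop at -y, cheek at +y. Rails guide the row: 12 mm above the floor, inner faces x = +-26.5 mm, 10 mm thick, y = -112 to 18 mm. A strip of floor, x = -152 to -42 mm, y = 10 to 95 mm, is the wedge's way in; it is driven along +x. The bay is open at +x, the nose may come out there.
- stop: Aluminium stop 50 mm wide, 36 high, faced with a 10 mm black rubber pad, on the tray floor at the row's -y end. Origin at the foot of the middle of the pad's face (unpressed), which looks to tray +y; axes as the tray's. Its setting along y differs by up to 5 mm between cases. The pad gives about 1 mm per 12 N, 3 mm at most. The stop itself is clamped firmly.
- cheek: Fixed wooden cheek, 62 mm long, 36 mm high above the tray floor. Origin at the foot of the middle of its working face; axes as the tray's. The face looks to -y, slanted 1:6 in plan to match the wedge: the bay is 5 mm wider 30 mm towards -x, 5 mm narrower 30 mm towards +x. With the row closed up the gap at the cheek's origin (along y) is 19 to 24 mm.
- sample1: Cut rock sample next to the stop, 50 (x) x 28 (y) x 36 mm high, 130 g, loose on the tray floor. Origin at the centre of its underside.
- sample2: Second rock sample, same size and origin.
- sample3: Third rock sample, same size and origin.
- sample4: Last rock sample, nearest the cheek, same size and origin. Samples start a few mm apart, this one so near the cheek that the wedge's nose does not fit. Its top stands 24 mm above the rails: it can be gripped across x over the rails and slid towards the stop. Brittle: it cracks if the wedge squeezes it with more than 18 N, which a push of some 40 N on the wedge does.
- wedge: Wooden wedge, 90 g, on the desk. Body 110 mm long, 36 high, 14 thick at nose, 32 at tail (1:6). Rib on top: 50 (x) x 16 (y), z 36 to 66. Origin on underside below rib's middle; nose x = 75, tail x = -35, push boss on the tail to x = -45 (y 3 +-8, z 6 to 20). Straight face y = -13 goes against sample4, slanted +y face (y = 1 at nose) to the cheek, axes as the tray's. 20 N locks it.
- spacer: Bystander: a parallel-sided wooden spacer block with the same kind of rib, 110 x 32 x 36 mm, no taper. Not needed. Origin on the underside below the middle of the rib; the block reaches from x = -35 to +75 mm.
Not all that is in view belongs to the job. What is shaped like the sample2 but orange is not meant.

How it is judged:
At the end, for the whole second after the job is handed in: The released wedge is jammed upright between sample4 and the cheek (over 1.2 N on each), within 0.1 rad of the tray's x and 4 mm of its floor; sample1 presses on the stop with over 0.8 N; samples upright within 0.1 rad; wedge at rest (contact force between wedge and cheek above 1.2 N and contact force between wedge and sample4 above 1.2 N and contact force between sample1 and stop above 0.8 N and z of wedge in the frame of tray between 0.005 and 0.012 m and angle between the x axis of wedge and the x axis of tray, either way round below 0.1 rad and angle between each of wedge, sample1, sample2, sample3, sample4's own z axis and vertical below 0.1 rad and z of sample4 in the frame of tray below 0.012 m and linear speed of wedge below 0.01 m/s); the robot touches nothing.
It fails at once if the last sample is cracked: squeezed by the wedge with over 18 N (contact force between wedge and sample4 above 18 N).
It fails at once if a sample is tipped over (angle between any of sample1, sample2, sample3, sample4's own z axis and vertical above 0.6 rad).
It also fails if it takes over 67 s, if anything falls off the work surface, if the arm or the gripper's body presses on something with over 40 N, if the wrist force passes 120 N, or if a joint passes its speed limit or range.

## Working session

There is one attempt and no reset: what is moved stays moved. The work goes in short steps, Python scripts to look and compute and a shell command to move; the robot and the scene stay as the last step left them, time stands still between calls to the robot, and variables do not carry over. Pictures are saved under pics/ and viewed, and the job is handed in when it is done.

```bash
mkdir -p pics; ls; cat > h.py <<'E'
import numpy as np, cv2, json
from station import manip
from scipy.spatial.transform import Rotation as R
def cal(n):
    c=manip.calibration(n); f=240/np.tan(np.radians(c["vertical_fov"])/2)
    K=np.array([[f,0,c["cx"]],[0,f,c["cy"]],[0,0,1]]); D=np.array(c["distortion"],float)
    if "hand_eye" in c:
        s=manip.observe(); T=np.eye(4); T[:3,:3]=R.from_rotvec(s["orientation"]).as_matrix(); T[:3,3]=s["tool_pos"]
        M=T@np.array(c["hand_eye"])
    else:
        M=np.eye(4); M[:3,:3]=R.from_rotvec(np.ravel(c["rvec"])).as_matrix(); M[:3,3]=np.ravel(c["tvec"]); M=np.linalg.inv(M)
    return K,D,M  # M cam->world
def pts(n,uv,depth):
    K,D,M=cal(n); uv=np.asarray(uv,float).reshape(-1,1,2)
    u=cv2.undistortPoints(uv,K,D)[:,0]; d=np.asarray(depth).reshape(-1,1)
    return np.hstack([u*d,d,np.ones_like(d)])@M.T[:,:3]
def ray_z(n,uv,z):
    K,D,M=cal(n); u=cv2.undistortPoints(np.asarray(uv,float).reshape(-1,1,2),K,D)[:,0]
    r=np.hstack([u,np.ones((len(u),1))])@M[:3,:3].T; o=M[:3,3]
    return o+r*((z-o[2])/r[:,2])[:,None]
def proj(n,P):
    K,D,M=cal(n); W=np.linalg.inv(M); return cv2.projectPoints(np.asarray(P,float).reshape(-1,3),cv2.Rodrigues(W[:3,:3])[0],W[:3,3],K,D)[0][:,0]
def cloud(n,mask,depth):
    v,u=np.nonzero(mask&(depth>0)); return pts(n,np.c_[u,v],depth[v,u])
E
python3 - <<'E'
from h import *
s=manip.observe(); print({k:np.round(v,3) for k,v in s.items()}, manip.grip_depth)
for n in ["scene","top","wrist"]:
    p,d=manip.camera(n); cv2.imwrite(f"pics/{n}0.png",p); np.save(f"/tmp/{n}0.npy",d); K,D,M=cal(n); print(n,K[0,0],D,M.round(3))
for n in ["top"]:
    for t in ["tray","stop","cheek","sample1","sample2","sample3","sample4","wedge","spacer"]:
        r=manip.trace(n,t); o=manip.tip_of(n,t); print(n,t,[(round(float(q["conf"]),2),np.round(q["xy"]),q["region"].sum()) for q in r][:5],[(round(float(q["conf"]),2),np.round(q["xy"],1)) for q in o][:5])
print(manip.observe()["time_s"])
E
```

```text
pics
{'time_s': np.float64(0.0), 'joints': array([-1.373,  0.246,  1.559, -0.   ,  1.339, -0.174]), 'dq': array([-0.001, -0.002, -0.   , -0.001, -0.001, -0.001]), 'tau': array([-0.0000e+00, -4.1584e+01, -3.1460e+01,  6.9000e-02,  3.3000e-02,
       -0.0000e+00]), 'tool_pos': array([ 0.236, -0.605,  0.302]), 'orientation': array([-1.361,  0.932, -0.93 ]), 'wrist_force': array([-0.463, -0.147, -0.109]), 'wrist_torque': array([-0.008,  0.006, -0.001]), 'finger_gap': np.float64(0.094)} 0.0784
scene 503.41847306482305 [-0.11156997  0.          0.          0.          0.        ] [[ 0.824  0.337 -0.456  0.953]
 [ 0.567 -0.484  0.667 -0.566]
 [ 0.004 -0.808 -0.59   0.556]
 [ 0.     0.     0.     1.   ]]
top 458.88008920137315 [-0.11917686  0.          0.          0.          0.        ] [[ 0.007 -0.985  0.173  0.44 ]
 [-0.999 -0.013 -0.032  0.014]
 [ 0.033 -0.172 -0.984  0.87 ]
 [ 0.     0.     0.     1.   ]]
wrist 361.22089267684544 [-0.02953698  0.          0.          0.          0.        ] [[ 0.364 -0.904 -0.224  0.3  ]
 [-0.931 -0.353 -0.087 -0.58 ]
 [-0.001  0.24  -0.971  0.384]
 [ 0
[... 1365 characters left out ...]
.8])), (0.94, array([364.2, 256.2])), (0.75, array([329.8, 257.4])), (0.69, array([340. , 259.1])), (0.65, array([321.5, 198. ]))]
top sample4 [(0.92, array([332., 259.]), np.int64(482)), (0.77, array([320., 193.]), np.int64(456)), (0.62, array([375., 192.]), np.int64(505)), (0.6, array([344., 257.]), np.int64(489)), (0.55, array([366., 257.]), np.int64(461))] [(0.95, array([313.4, 264.8])), (0.94, array([364.2, 256.2])), (0.75, array([329.8, 257.4])), (0.69, array([340. , 259.1])), (0.65, array([321.5, 198. ]))]
top wedge [(0.88, array([150., 300.]), np.int64(1218))] [(0.95, array([158.5, 310.2]))]
top spacer [(0.96, array([487., 311.]), np.int64(1390))] [(0.94, array([477. , 320.2]))]
1.05
```

View pics/top0.png

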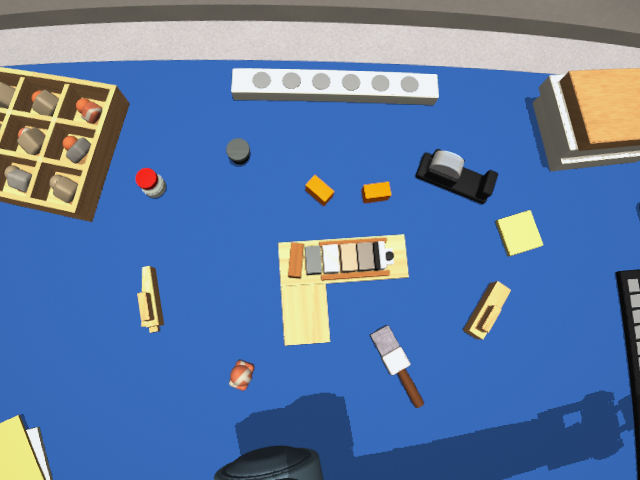

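View pics/scene0.png

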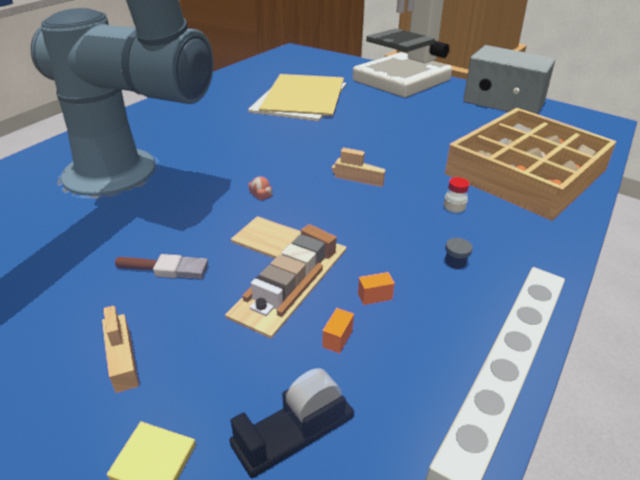

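View pics/wrist0.png

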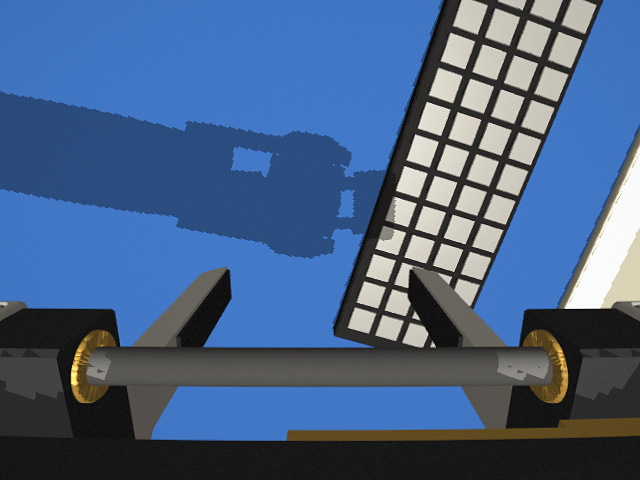

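The top view shows the tray at about (331,260), with the cheek (295,260) on the left and the stop (381,255) on the right. The wedge at (150,300) has its boss at the bottom and its nose up, and the spacer is at (487,311).

```bash
python3 - <<'E'
from h import *
d=np.load("/tmp/top0.npy")
manip.camera("top")
for t in ["wedge","spacer","stop","cheek","sample4"]:
    for r in manip.trace("top",t)[:5 if t=="sample4" else 1]:
        P=cloud("top",r["region"],d); top=P[P[:,2]>P[:,2].max()-0.012]
        print(t,r["conf"],"centroid",P.mean(0).round(4),"z",np.percentile(P[:,2],[5,50,95]).round(4),"top",top.mean(0).round(4))
        if t in("wedge","spacer"):
            m=P[(P[:,2]<.045)&(P[:,2]>.03)]; rb=P[P[:,2]>.055]
            for q in(m,rb):
                (c,sz,a)=cv2.minAreaRect(q[:,:2].astype(np.float32)*1000); print(c,sz,a)
# fixtures
o={t:[x["xy"] for x in manip.tip_of("top",t)[:1]] for t in["tray","stop","cheek","wedge"]}
for t,z in dict(tray=0,stop=.008,cheek=.008,wedge=0).items(): 
    if o[t]: print(t,ray_z("top",o[t],z).round(4))
# tray corners by pixel
px=[(279,242),(407,235),(409,277),(284,345),(330,342),(281,283)]
print(ray_z("top",px,.008).round(4))
print(manip.observe()["time_s"])
E
```

```text
wedge 0.6 centroid [0.4863 0.2893 0.0361] z [0.001  0.0355 0.0666] top [0.475  0.2908 0.0653]
(494.1451110839844, 298.2149963378906) (110.26986694335938, 31.880014419555664) 11.228046417236328
(475.1856384277344, 291.51922607421875) (49.665184020996094, 18.347978591918945) 10.49466323852539
spacer 0.62 centroid [ 0.4735 -0.3302  0.039 ] z [0.0084 0.0366 0.067 ] top [ 0.4582 -0.3252  0.0655]
(475.83074951171875, -336.6452941894531) (34.421504974365234, 110.67134094238281) 57.03840637207031
(458.8075256347656, -326.7349853515625) (17.820375442504883, 50.984500885009766) 57.31593704223633
stop 0.93 centroid [ 0.5755 -0.1337  0.037 ] z [0.014  0.0432 0.0463] top [ 0.5761 -0.1279  0.0441]
cheek 0.69 centroid [0.5642 0.0244 0.0426] z [0.03   0.044  0.0463] top [0.5655 0.0244 0.0441]
sample4 0.91 centroid [ 0.5699 -0.071   0.0416] z [0.0211 0.044  0.0466] top [ 0.5711 -0.072   0.0442]
sample4 0.87 centroid [ 0.5646 -0.0075  0.0426] z [0.0283 0.0441 0.0464] top [ 0.5661 -0.0077  0.0442]
sample4 0.85 centroid [ 0.6984 -0.1249  0.0314] z [0.0092 0.0353 0.0382] top [ 0.7005 -0.1264  0.0356]
sample4 0.67 centroid [ 0.701  -0.0174  0.0321] z [0.0109 0.0354 0.0383] top [ 0.7028 -0.0181  0.0358]
sample4 0.64 centroid [ 0.5737 -0.1015  0.0415] z [0.0236 0.0438 0.0465] top [ 0.5745 -0.102   0.044 ]
stop [[ 0.5762 -0.1184  0.008 ]]
cheek [[0.5605 0.0172 0.008 ]]
wedge [[0.4743 0.2907 0.    ]]
[[ 0.6034  0.0575  0.008 ]
 [ 0.6207 -0.1899  0.008 ]
 [ 0.5388 -0.1916  0.008 ]
 [ 0.4099  0.0445  0.008 ]
 [ 0.416  -0.0406  0.008 ]
 [ 0.5249  0.0521  0.008 ]]
1.55
```

```bash
cat >> h.py <<'E'
def plan(P,yawx):
    """deltas (tool frame, units) to put grasp axes: TCP at P, tool x axis heading yawx deg (world), y down"""
    s=manip.observe(); Rm=R.from_rotvec(s["orientation"]).as_matrix()
    x=np.array([np.cos(np.radians(yawx)),np.sin(np.radians(yawx)),0]); y=np.array([0,0,-1.]); Rt=np.c_[x,y,np.cross(x,y)]
    w=R.from_matrix(Rm.T@Rt).as_rotvec(degrees=True)/5
    d=(np.array(P)-s["tool_pos"])
    print("pos",s["tool_pos"].round(4),"x axis",Rm[:,0].round(3),"y",Rm[:,1].round(3),"z",Rm[:,2].round(3))
    print("shift units now-frame",(Rm.T@d/.025).round(2),"| after turn",(Rt.T@d/.025).round(2),"| turn units",w.round(2))
E
python3 - <<'E'
from h import *
plan([.5661,-.0077,.25],5.1); plan([.5661,-.0077,.25],185.1)
E
```

```text
pos [ 0.2361 -0.6056  0.3027] x axis [ 0.363 -0.932  0.   ] y [ 0. -0. -1.] z [ 0.932  0.363 -0.   ]
shift units now-frame [-17.49   2.11  20.98] | after turn [15.27  2.11 22.65] | turn units [  0.   -14.76   0.  ]
pos [ 0.2361 -0.6056  0.3027] x axis [ 0.363 -0.932  0.   ] y [ 0. -0. -1.] z [ 0.932  0.363 -0.   ]
shift units now-frame [-17.49   2.11  20.98] | after turn [-15.27   2.11 -22.65] | turn units [-0.   21.24  0.  ]
```

```bash
python3 -m pendant '[-0.87,0,1,0,0,0,94,-0.87,0,1,0,0,0,94,-0.87,0,1,0,0,0,94,-0.87,0,1,0,0,0,94,-0.87,0,1,0,0,0,94,-0.87,0,1,0,0,0,94,-0.87,0,1,0,0,0,94,-0.87,0,1,0,0,0,94,-0.87,0,1,0,0,0,94,-0.87,0,1,0,0,0,94,-0.87,0,1,0,0,0,94,-0.87,0,1,0,0,0,94,-0.87,0,1,0,0,0,94,-0.87,0,1,0,0,0,94,-0.87,0,1,0,0,0,94,-0.87,0,1,0,0,0,94,-0.87,0,1,0,0,0,94,-0.87,0,1,0,0,0,94,-0.87,0,1,0,0,0,94,-0.87,0,1,0,0,0,94]' 10
python3 -m pendant '[0,0.15,0,0,-1,0,94,0,0.15,0,0,-1,0,94,0,0.15,0,0,-1,0,94,0,0.15,0,0,-1,0,94,0,0.15,0,0,-1,0,94,0,0.15,0,0,-1,0,94,0,0.15,0,0,-1,0,94,0,0.15,0,0,-1,0,94,0,0.15,0,0,-1,0,94,0,0.15,0,0,-1,0,94,0,0.15,0,0,-1,0,94,0,0.15,0,0,-1,0,94,0,0.15,0,0,-1,0,94,0,0.15,0,0,-1,0,94,0,0,0,0,-0.76,0,94,0,0,0,0,0,0,94,0,0,0,0,0,0,94]'
python3 - <<'E'
from h import *
p,d=manip.camera("wrist"); cv2.imwrite("pics/w1.png",p); np.save("/tmp/w1.npy",d)
s=manip.observe(); print(s["time_s"],s["joints"].round(3)); 
plan([.5661,-.0077,.12],5.1)
np.savez("/tmp/w1pose.npz",M=cal("wrist")[2])
E
```

```text
time_s: 3.22
tool_pos: [0.5445, -0.017, 0.3029]
orientation: [-1.362, 0.931, -0.931]
wrist_force: [0.5, 0.2, -0.6]
finger_gap: 0.0942
time_s: 4.63
tool_pos: [0.544, -0.0187, 0.2503]
orientation: [-1.57, -0.069, 0.068]
wrist_force: [-0.8, 0.2, 0.2]
finger_gap: 0.0943
4.6833 [-0.243  0.053  1.873  0.     1.216 -0.33 ]
pos [ 0.5441 -0.0187  0.2504] x axis [0.996 0.087 0.   ] y [ 0. -0. -1.] z [-0.087  0.996 -0.   ]
shift units now-frame [0.91 5.22 0.36] | after turn [0.92 5.22 0.36] | turn units [ 0.   -0.02  0.  ]
```

View pics/w1.png

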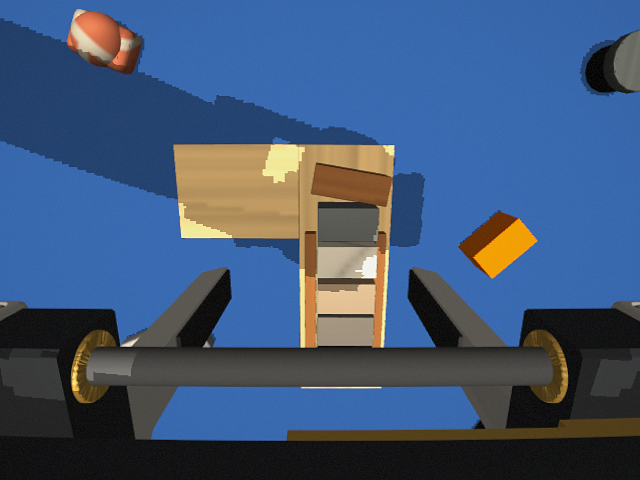

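The wrist view shows the cheek (350,185), sample4 dark grey (348,222), the three other samples below it, and the rails on both sides. I'll get the geometry from the depth.

```bash
cat >> h.py <<'E'
def edge(uvs,z,n="wrist"): return ray_z(n,uvs,z)
E
python3 - <<'E'
from h import *
d=np.load("/tmp/w1.npy"); p=cv2.imread("pics/w1.png")
v,u=np.nonzero(d>0); P=pts("wrist",np.c_[u,v],d[v,u])
m=(P[:,2]>.039)&(P[:,2]<.05)&(v<345)&(u>290)&(u<410)
img=np.zeros((480,640),np.uint8); img[v[m],u[m]]=1
gray=p.max(2).astype(int)
# split by hue/brightness: connected comps after removing edges
lab=cv2.Canny(cv2.GaussianBlur(p,(3,3),0),40,90); img[cv2.dilate(lab,np.ones((1,1)))>0]=0
n,L,st,c=cv2.connectedComponentsWithStats(img,connectivity=4)
for i in range(1,n):
    if st[i,4]<300: continue
    mm=L==i; q=cloud("wrist",mm,d); (cc,sz,a)=cv2.minAreaRect(q[:,:2].astype(np.float32)*1000)
    print(c[i].round(),st[i,4],"z",np.median(q[:,2]).round(4),np.round(cc,1),np.round(sz,1),round(a,1))
b=cv2.resize(p[130:400,160:460],None,fx=2.6,fy=2.2,interpolation=cv2.INTER_CUBIC); cv2.imwrite("pics/w1b.png",b)
print("rails/tray corners", ray_z("wrist",[(174,145),(394,145),(182,238),(303,345)],.008).round(4))
E
```

```text
[351. 185.] 2209 z 0.0441 [565.1  24. ] [24.  61.3] 85.2
[348. 224.] 1907 z 0.0441 [565.9  -8.3] [49.  28.2] 4.0
[346. 262.] 1689 z 0.0442 [569.1 -40.4] [49.4 26.3] 5.2
[347. 301.] 1360 z 0.0442 [571.5 -73.3] [48.3 27. ] 5.0
[345. 331.] 1476 z 0.0443 [ 574.1 -103.6] [48.1 27.4] 5.0
rails/tray corners [[ 0.4105  0.0421  0.008 ]
 [ 0.6022  0.0587  0.008 ]
 [ 0.4175 -0.0415  0.008 ]
 [ 0.5381 -0.1419  0.008 ]]
```

View pics/w1b.png

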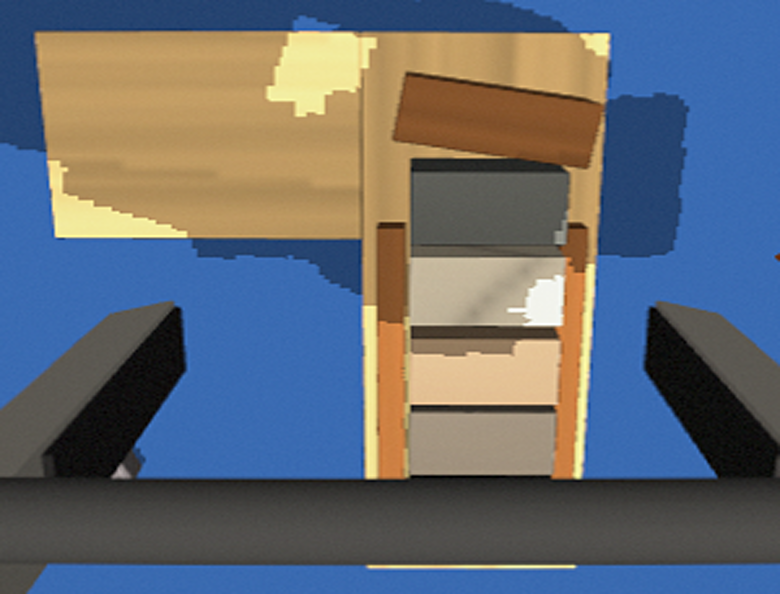

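```bash
python3 -m pendant '[0.9,0,0.34,0,0,0,94,0,0.8,0,0,0,0,94,0,0.8,0,0,0,0,94,0,0.8,0,0,0,0,94,0,0.8,0,0,0,0,94,0,0.8,0,0,0,0,80,0,0.6,0,0,0,0,80,0,0.4,0,0,0,0,80,0,0.13,0,0,0,0,80,0,0,0,0,0,0,70]' 12
python3 -m pendant '[0,0,0,0,0,0,45,0,0,0,0,0,0,45,0,0,0,0,0,0,45,0,0,0,0,0,0,45,0,0,0,0,0,0,45]' 15
python3 - <<'E'
from h import *
plan([.5661,-.0077,.12],5.1)
p,d=manip.camera("wrist"); cv2.imwrite("pics/w2.png",p)
E
```

```text
time_s: 5.52
tool_pos: [0.5654, -0.0082, 0.1214]
orientation: [-1.569, -0.069, 0.07]
wrist_force: [0.8, 0.3, -0.1]
finger_gap: 0.0762
time_s: 5.93
tool_pos: [0.5661, -0.0083, 0.1228]
orientation: [-1.57, -0.071, 0.069]
wrist_force: [-0.2, -0.4, 2.6]
finger_gap: 0.0497
pos [ 0.5661 -0.0083  0.1228] x axis [0.996 0.089 0.002] y [ 0.002 -0.    -1.   ] z [-0.089  0.996 -0.   ]
shift units now-frame [0.   0.11 0.02] | after turn [0.   0.11 0.02] | turn units [0.01 0.   0.02]
```

View pics/w2.png

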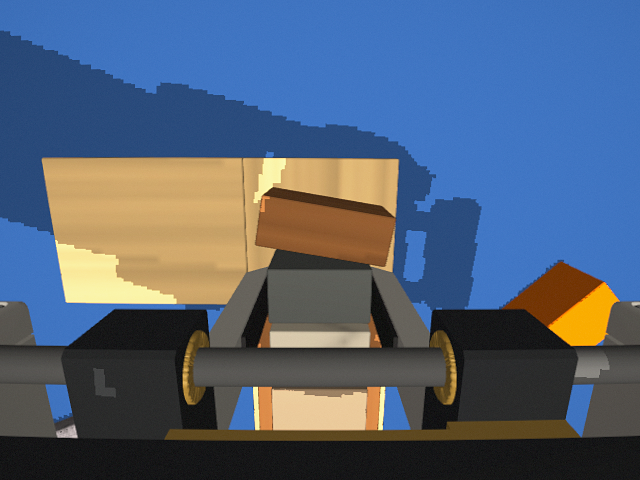

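Sample4 is gripped, with a 49.7 mm opening. I'll slide it towards the stop.

```bash
python3 -m pendant '[0,0,-0.1,0,0,0,45,0,0,-0.1,0,0,0,45,0,0,-0.1,0,0,0,45,0,0,-0.1,0,0,0,45,0,0,-0.05,0,0,0,45,0,0,0,0,0,0,45]'
for i in 1 2; do python3 -m pendant '[0,0,-0.04,0,0,0,45,0,0,0,0,0,0,45]'; done
```

```text
time_s: 6.48
tool_pos: [0.5673, -0.0196, 0.1228]
orientation: [-1.569, -0.071, 0.068]
wrist_force: [-0.1, 1.4, 4.7]
finger_gap: 0.0498
time_s: 6.65
tool_pos: [0.5674, -0.0204, 0.1228]
orientation: [-1.569, -0.071, 0.068]
wrist_force: [-1.0, 2.2, 5.7]
finger_gap: 0.0498
time_s: 6.82
tool_pos: [0.5674, -0.0213, 0.1228]
orientation: [-1.569, -0.071, 0.068]
wrist_force: [-0.7, 2.4, 5.3]
finger_gap: 0.05
```

```bash
for i in 1 2 ; do python3 -m pendant '[0,0,-0.04,0,0,0,45,0,0,0,0,0,0,45]'; done;  python3 -m pendant '[0,0,-0.03,0,0,0,45,0,0,0,0,0,0,45]'
```

```text
time_s: 6.98
tool_pos: [0.5675, -0.0223, 0.1228]
orientation: [-1.569, -0.071, 0.068]
wrist_force: [-0.6, 2.5, 6.0]
finger_gap: 0.05
time_s: 7.15
tool_pos: [0.5676, -0.0232, 0.1228]
orientation: [-1.569, -0.071, 0.068]
wrist_force: [-0.3, 3.2, 6.2]
finger_gap: 0.0496
time_s: 7.32
tool_pos: [0.5677, -0.0236, 0.1228]
orientation: [-1.568, -0.071, 0.068]
wrist_force: [-0.8, 6.1, 6.5]
finger_gap: 0.05
```

```bash
python3 -m pendant '[0,0,-0.03,0,0,0,45,0,0,0,0,0,0,45]'; python3 -m pendant '[0,0,0,0,0,0,60,0,0,0,0,0,0,80,0,0,0,0,0,0,80,0,-0.6,0,0,0,0,80,0,-1,0,0,0,0,80,0,-1,0,0,0,0,80,0,-1,0,0,0,0,80,0,-1,0,0,0,0,80,0,-0.5,0,0,0,0,80,0,0,0,0,0,0,94,0,0,0,0,0,0,94]'
python3 - <<'E'
from h import *
p,d=manip.camera("wrist"); cv2.imwrite("pics/w3.png",p); np.save("/tmp/w3.npy",d)
v,u=np.nonzero(d>0); P=pts("wrist",np.c_[u,v],d[v,u])
m=(P[:,2]>.039)&(P[:,2]<.05)&(v<345)&(u>260)&(u<420)
img=np.zeros((480,640),np.uint8); img[v[m],u[m]]=1
lab=cv2.Canny(cv2.GaussianBlur(p,(3,3),0),40,90); img[lab>0]=0
n,L,st,c=cv2.connectedComponentsWithStats(img,connectivity=4)
for i in range(1,n):
    if st[i,4]<200: continue
    q=cloud("wrist",L==i,d); (cc,sz,a)=cv2.minAreaRect(q[:,:2].astype(np.float32)*1000)
    print(c[i].round(),st[i,4],"z",np.median(q[:,2]).round(4),np.round(cc,1),np.round(sz,1),round(a,1))
a=(P[:,2]>.039)&(P[:,2]<.05)&(v<345)&(u>260)&(u<420)
yaw=np.radians(5.0); e=np.array([np.cos(yaw),np.sin(yaw)]); nn=np.array([-e[1],e[0]])
q=P[a][:,:2]-[.5675,-.0236]; X=q@e; Y=q@nn
for x0 in(-20,-10,0,10,20):
    k=abs(X*1000-x0)<2; y=np.sort(Y[k])*1000; g=np.diff(y); j=g.argmax(); print(x0,"gap",g[j].round(2),y[j].round(2),y[j+1].round(2))
print(manip.observe()["time_s"])
E
```

```text
time_s: 7.48
tool_pos: [0.5677, -0.0239, 0.1228]
orientation: [-1.567, -0.07, 0.068]
wrist_force: [-0.0, 7.0, 6.2]
finger_gap: 0.0498
time_s: 8.4
tool_pos: [0.567, -0.025, 0.249]
orientation: [-1.57, -0.07, 0.07]
wrist_force: [0.4, -0.6, -0.1]
finger_gap: 0.0902
[324. 175.] 2284 z 0.0428 [564.   24.3] [24.  61.2] 85.3
[320. 233.] 1964 z 0.0428 [566.3 -22.7] [49.2 28.1] 5.1
[321. 265.] 1677 z 0.0428 [568.7 -50.6] [48.2 25.8] 5.1
[326. 285.] 452 z 0.0427 [570.4 -69.3] [48.4 10.6] 5.7
[318. 300.] 1191 z 0.0429 [570.9 -78.9] [48.3 25.4] 4.1
[320. 326.] 1557 z 0.0429 [ 573. -106.] [48.9 27.8] 5.2
[319. 343.] 219 z 0.0427 [ 574.3 -122.2] [48.9  4.4] 4.3
-20 gap 24.36 15.32 39.68
-10 gap 22.33 15.11 37.44
0 gap 20.59 15.14 35.73
10 gap 19.13 15.17 34.3
20 gap 17.66 15.08 32.75
8.45
```

View pics/w3.png

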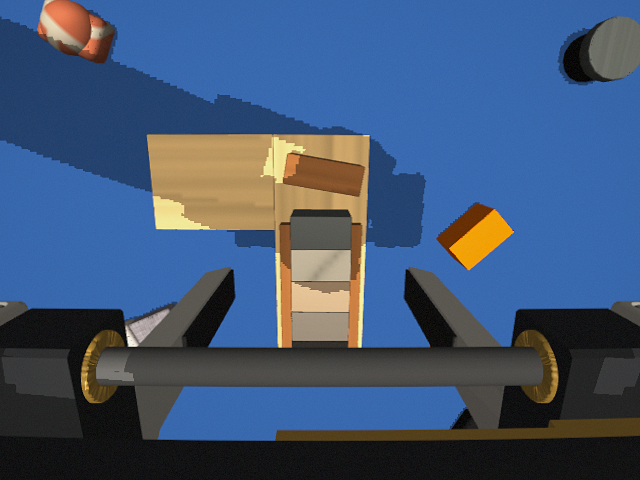

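```bash
python3 - <<'E'
from h import *
plan([.475,.291,.25],-79.5)
E
```

```text
pos [ 0.5664 -0.0249  0.2478] x axis [ 0.996  0.089 -0.002] y [-0.002  0.    -1.   ] z [-0.089  0.996  0.001]
shift units now-frame [-2.52 -0.08 12.91] | after turn [-13.09  -0.09  -1.29] | turn units [ 1.000e-02  1.692e+01 -3.000e-02]
```

```bash
python3 -m pendant '[-0.2,0,0.99,0,0,0,70,-0.2,0,0.99,0,0,0,70,-0.2,0,0.99,0,0,0,70,-0.2,0,0.99,0,0,0,70,-0.2,0,0.99,0,0,0,70,-0.2,0,0.99,0,0,0,70,-0.2,0,0.99,0,0,0,70,-0.2,0,0.99,0,0,0,70,-0.2,0,0.99,0,0,0,70,-0.2,0,0.99,0,0,0,70,-0.2,0,0.99,0,0,0,70,-0.2,0,0.99,0,0,0,70,-0.1,0,0.99,0,0,0,70]'
python3 -m pendant '[0,0,0,0,1,0,70,0,0,0,0,1,0,70,0,0,0,0,1,0,70,0,0,0,0,1,0,70,0,0,0,0,1,0,70,0,0,0,0,1,0,70,0,0,0,0,1,0,70,0,0,0,0,1,0,70,0,0,0,0,1,0,70,0,0,0,0,1,0,70,0,0,0,0,1,0,70,0,0,0,0,1,0,70,0,0,0,0,1,0,70,0,0,0,0,1,0,70,0,0,0,0,1,0,70,0,0,0,0,1,0,70,0,0,0,0,0.92,0,70,0,0,0,0,0,0,70,0,0,0,0,0,0,70]'
python3 - <<'E'
from h import *
plan([.475,.291,.25],-79.5)
p,d=manip.camera("wrist"); cv2.imwrite("pics/w4.png",p)
v,u=np.nonzero(d>0); P=pts("wrist",np.c_[u,v],d[v,u])
near=(np.hypot(P[:,0]-.49,P[:,1]-.295)<.09)
for lo,hi in((.03,.045),(.055,.075)):
    q=P[near&(P[:,2]>lo)&(P[:,2]<hi)]
    print(len(q),np.median(q[:,2]).round(4),[np.round(t,1) for t in cv2.minAreaRect(q[:,:2].astype(np.float32)*1000)],q.mean(0).round(4))
print(manip.observe()["time_s"])
E
```

```text
time_s: 9.53
tool_pos: [0.4745, 0.2908, 0.2467]
orientation: [-1.571, -0.067, 0.073]
wrist_force: [-0.1, 0.4, -0.7]
finger_gap: 0.0698
time_s: 11.12
tool_pos: [0.4755, 0.2897, 0.2474]
orientation: [-1.294, 1.074, -1.071]
wrist_force: [-0.1, -0.0, -0.6]
finger_gap: 0.0702
pos [0.4755 0.2897 0.2474] x axis [ 0.184 -0.983  0.001] y [-0.003 -0.001 -1.   ] z [ 0.983  0.184 -0.003]
shift units now-frame [-0.06 -0.1  -0.01] | after turn [-0.06 -0.1  -0.01] | turn units [0.04 0.02 0.01]
2224 0.0365 [array([494.1, 296.5]), array([109.9,  30.9]), np.float64(10.7)] [0.5034 0.2947 0.0365]
1381 0.0662 [array([475.2, 290.7]), array([50.1, 16. ]), np.float64(12.3)] [0.4766 0.291  0.066 ]
11.1667
```

View pics/w4.png

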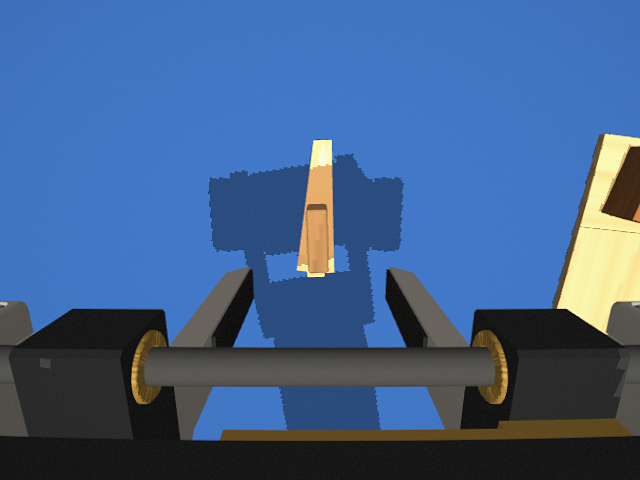

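```bash
python3 -m pendant '[-0.04,0.8,0,0,-0.14,0,60,0,0.9,0,0,0,0,50,0,0.9,0,0,0,0,50,0,0.8,0,0,0,0,40,0,0.6,0,0,0,0,40,0,0.35,0,0,0,0,40,0,0,0,0,0,0,40]' 30
python3 -m pendant '[0,0,0,0,0,0,10,0,0,0,0,0,0,10,0,0,0,0,0,0,10,0,0,0,0,0,0,10,0,0,0,0,0,0,10]' 40
python3 - <<'E'
from h import *
plan([.475,.291,.137],-79)
p,d=manip.camera("wrist"); cv2.imwrite("pics/w5.png",p)
E
```

```text
time_s: 11.75
tool_pos: [0.4747, 0.2905, 0.1381]
orientation: [-1.3, 1.066, -1.062]
wrist_force: [-0.3, -0.5, 0.7]
finger_gap: 0.0398
time_s: 12.17
tool_pos: [0.4766, 0.2912, 0.1417]
orientation: [-1.294, 1.063, -1.064]
wrist_force: [0.1, 0.9, 2.4]
finger_gap: 0.0161
pos [0.4766 0.2912 0.1417] x axis [ 0.194 -0.981 -0.   ] y [ 0.002  0.001 -1.   ] z [0.981 0.194 0.002]
shift units now-frame [-0.    0.19 -0.07] | after turn [-0.    0.19 -0.07] | turn units [-0.02  0.04 -0.  ]
```

View pics/w5.png

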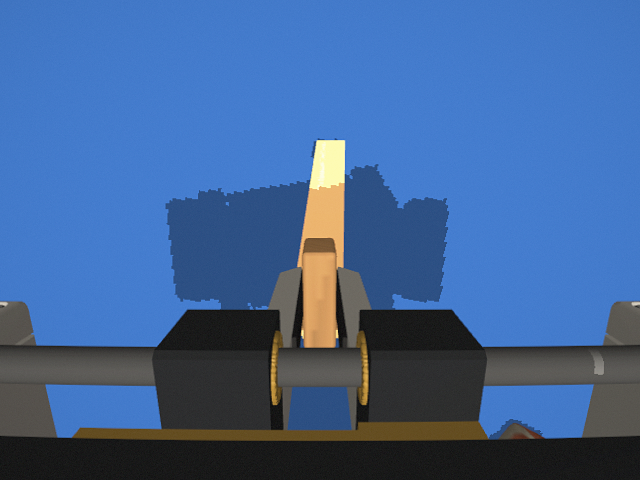

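```bash
python3 -m pendant '[0,-1,0,0,0,0,10,0,-1,0,0,0,0,10,0,-0.5,0,0,0,0,10,0,0,0,0,0,0,10]'
python3 - <<'E'
from h import *
plan([.454,-.004,.2],-85)
E
```

```text
time_s: 12.55
tool_pos: [0.4777, 0.2917, 0.2066]
orientation: [-1.289, 1.06, -1.066]
wrist_force: [-1.0, -0.1, -1.0]
finger_gap: 0.0159
pos [0.4777 0.2917 0.2066] x axis [ 0.194 -0.981 -0.001] y [ 0.006  0.002 -1.   ] z [0.981 0.194 0.007]
shift units now-frame [11.42  0.23 -3.23] | after turn [11.7   0.26 -1.98] | turn units [-0.08  1.24 -0.02]
```

```bash
python3 -m pendant '[0.95,0,-0.27,0,0.1,0,10,0.95,0,-0.27,0,0.1,0,10,0.95,0,-0.26,0,0.1,0,10,0.95,0,-0.25,0,0.1,0,10,0.95,0,-0.24,0,0.1,0,10,0.95,0,-0.23,0,0.1,0,10,0.95,0,-0.22,0,0.1,0,10,0.95,0,-0.21,0,0.1,0,10,0.95,0,-0.2,0,0.1,0,10,0.95,0,-0.19,0,0.1,0,10,0.95,0,-0.18,0,0.1,0,10,0.95,0,-0.18,0,0.14,0,10,0,0,0,0,0,0,10,0,0,0,0,0,0,10,0,0,0,0,0,0,10]'
python3 - <<'E'
from h import *
plan([.454,-.004,.2],-85)
p,d=manip.camera("wrist"); cv2.imwrite("pics/w6.png",p); np.save("/tmp/w6.npy",d)
print(manip.observe()["time_s"])
E
```

```text
time_s: 13.8
tool_pos: [0.4508, -0.0005, 0.2023]
orientation: [-1.25, 1.146, -1.143]
wrist_force: [-0.1, 0.4, -1.1]
finger_gap: 0.0159
pos [ 0.4508 -0.0005  0.2023] x axis [ 0.087 -0.996 -0.001] y [-0.001  0.001 -1.   ] z [ 0.996  0.087 -0.001]
shift units now-frame [0.15 0.09 0.12] | after turn [0.15 0.09 0.12] | turn units [ 0.02 -0.   -0.01]
13.85
```

View pics/w6.png

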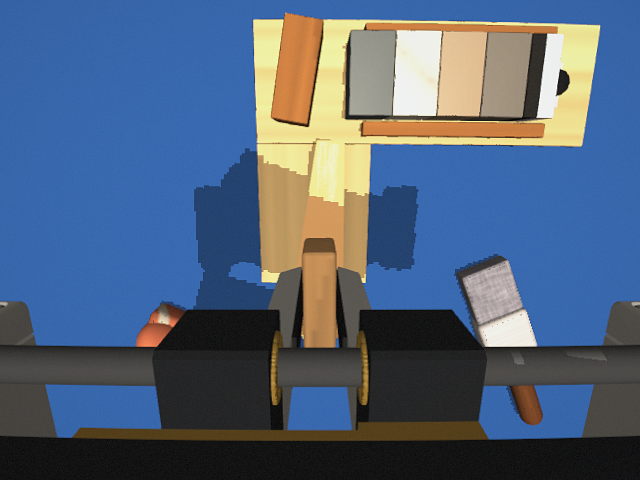

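The camera sees the wedge's nose (328,145), sample4's face (348,70) and the cheek (298,70). I'll measure the lateral offset from this view's depth.

```bash
cat > al.py <<'E'
from h import *
def al(d,zw,yaw=5.0,C=(.564,.0122)):
    v,u=np.nonzero(d>0); P=pts("wrist",np.c_[u,v],d[v,u])
    e=np.array([np.cos(np.radians(yaw)),np.sin(np.radians(yaw))]); n=np.array([-e[1],e[0]])
    X=(P[:,:2]-C)@e*1000; Y=(P[:,:2]-C)@n*1000; Z=P[:,2]
    f=abs(Z-.044)<.004
    for x0 in(-22,-15,-8,0,8,15,22):
        k=f&(abs(X-x0)<1.2)&(abs(Y)<45); y=np.sort(Y[k]); 
        if len(y)<5: continue
        g=np.diff(y); j=g.argmax(); print("row x",x0,"s4 face",y[j].round(2),"cheek",y[j+1].round(2),"gap",g[j].round(2))
    k=f&(Y<-22)&(Y>-40); print("s4 x range",np.percentile(X[k],[1,99]).round(1) if k.any() else None)
    w=(abs(Z-zw)<.004)&(X>-140)&(X<0)&(abs(Y)<40)
    print("wedge top z",np.median(Z[w]).round(4) if w.any() else None,"nose x",np.percentile(X[w],99.5).round(1) if w.any() else None)
    for x0 in range(-130,20,10):
        k=w&(abs(X-x0)<2); 
        if k.sum()>5: print("wedge x",x0,Y[k].min().round(2),Y[k].max().round(2))
E
python3 - <<'E'
from al import *
d=np.load("/tmp/w6.npy"); al(d,.0366+.2023-.1417)
E
```

```text
row x -22 s4 face -20.8 cheek 3.85 gap 24.65
row x -15 s4 face -20.56 cheek 2.58 gap 23.13
row x -8 s4 face -20.71 cheek 1.29 gap 22.0
row x 0 s4 face -20.7 cheek 0.06 gap 20.76
row x 8 s4 face -20.92 cheek -1.19 gap 19.73
row x 15 s4 face -20.73 cheek -2.4 gap 18.33
row x 22 s4 face -20.84 cheek -3.61 gap 17.23
s4 x range [-24.6  24.3]
wedge top z 0.0966 nose x -41.2
wedge x -110 -15.15 6.69
wedge x -100 -15.65 8.3
wedge x -90 -15.48 6.62
wedge x -80 -15.3 4.88
wedge x -70 -15.09 3.2
wedge x -60 -15.51 1.61
wedge x -50 -15.32 0.03
wedge x -40 -15.11 -1.5
```

```bash
python3 -m pendant '[0.17,0.3,0,0,0,0,10,0,0.5,0,0,0,0,10,0,0.5,0,0,0,0,10,0,0.4,0,0,0,0,10,0,0.3,0,0,0,0,10,0,0,0,0,0,0,10,0,0,0,0,0,0,10,0,0,0,0,0,0,10]'
python3 - <<'E'
from al import *
p,d=manip.camera("wrist"); cv2.imwrite("pics/w7.png",p)
al(d,.046); print(manip.observe()["time_s"],manip.observe()["tool_pos"])
E
```

```text
time_s: 14.52
tool_pos: [0.452, -0.0052, 0.1536]
orientation: [-1.249, 1.144, -1.145]
wrist_force: [0.7, 0.6, -0.6]
finger_gap: 0.0157
row x -22 s4 face -21.09 cheek 3.26 gap 24.35
row x -15 s4 face -21.21 cheek 1.88 gap 23.09
row x -8 s4 face -21.14 cheek 0.65 gap 21.8
row x 0 s4 face -21.22 cheek -0.45 gap 20.77
row x 8 s4 face -21.36 cheek -1.93 gap 19.43
row x 15 s4 face -21.28 cheek -2.96 gap 18.32
row x 22 s4 face -21.34 cheek -4.41 gap 16.93
s4 x range [-24.9  24.6]
wedge top z 0.0451 nose x -0.2
wedge x -100 -20.95 3.03
wedge x -90 -20.74 1.31
wedge x -80 -20.58 -0.41
wedge x -70 -20.43 -2.03
wedge x -60 -20.81 -3.66
wedge x -50 -20.61 -5.24
wedge x -40 -20.46 -6.79
wedge x -30 4.37 18.63
wedge x -20 -39.96 27.52
wedge x -10 -39.9 25.69
wedge x 0 -39.95 24.46
14.5667 [ 0.45209693 -0.00526545  0.15379761]
```

```bash
python3 -m pendant '[-0.03,0,0.2,0,0,0,10,0,0,0.3,0,0,0,10,0,0,0.3,0,0,0,10,0,0,0.3,0,0,0,10,0,0,0.3,0,0,0,10,0,0,0.2,0,0,0,10,0,0,0.2,0,0,0,10,0,0,0.2,0,0,0,10,0,0,0,0,0,0,10,0,0,0,0,0,0,10]'
python3 - <<'E'
from al import *
p,d=manip.camera("wrist"); cv2.imwrite("pics/w8.png",p)
al(d,.046); s=manip.observe(); print(s["time_s"],s["tool_pos"],s["wrist_force"])
E
```

```text
time_s: 15.4
tool_pos: [0.5014, -0.0001, 0.153]
orientation: [-1.249, 1.145, -1.144]
wrist_force: [-0.7, -0.1, -0.4]
finger_gap: 0.0156
row x -22 s4 face -0.56 cheek 3.3 gap 3.86
row x -15 s4 face -1.64 cheek 2.13 gap 3.77
row x -8 s4 face -3.22 cheek 0.95 gap 4.17
row x 0 s4 face -4.28 cheek -0.61 gap 3.67
row x 8 s4 face -5.81 cheek -1.73 gap 4.09
row x 15 s4 face -21.57 cheek -3.22 gap 18.35
row x 22 s4 face -21.09 cheek -4.29 gap 16.8
s4 x range [-24.7  24.1]
wedge top z 0.0447 nose x -0.4
wedge x -100 -17.82 2.87
wedge x -60 -20.02 2.48
wedge x -50 -19.91 3.95
wedge x -40 -19.74 2.26
wedge x -30 -19.59 19.08
wedge x -20 -39.92 27.35
wedge x -10 -39.97 25.76
wedge x 0 -39.87 23.98
15.45 [ 5.01202022e-01 -4.92847704e-05  1.53004644e-01] [0.40721654 0.16619503 0.40555452]
```

View pics/w8.png

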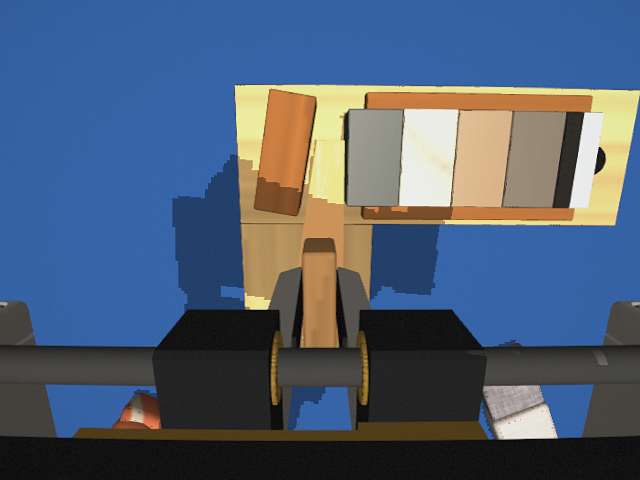

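```bash
python3 -m pendant '[0,0,0.2,0,0,0,10,0,0,0.2,0,0,0,10,0,0.07,0,0,0,0,10,0,0.02,0,0,0,0,10,0,0,0,0,0,0,10]'; python3 -m pendant '[0,0.02,0,0,0,0,10,0,0.02,0,0,0,0,10,0,0,0,0,0,0,10]';
```

```text
time_s: 15.87
tool_pos: [0.5111, 0.0008, 0.1506]
orientation: [-1.25, 1.145, -1.144]
wrist_force: [0.1, 0.2, -1.2]
finger_gap: 0.0156
time_s: 16.12
tool_pos: [0.5113, 0.0008, 0.1499]
orientation: [-1.249, 1.145, -1.145]
wrist_force: [-0.9, 0.4, -0.7]
finger_gap: 0.0157
```

```bash
python3 -m pendant '[0,0.02,0,0,0,0,10,0,0.02,0,0,0,0,10,0,0,0,0,0,0,10]';python3 -m pendant '[0,0.02,0,0,0,0,10,0,0,0,0,0,0,10]'
```

```text
time_s: 16.37
tool_pos: [0.5117, 0.0007, 0.1498]
orientation: [-1.249, 1.144, -1.145]
wrist_force: [-1.6, 0.5, 5.5]
finger_gap: 0.0156
time_s: 16.53
tool_pos: [0.512, 0.0006, 0.1497]
orientation: [-1.249, 1.143, -1.145]
wrist_force: [-3.3, 0.5, 7.0]
finger_gap: 0.0156
```

```bash
python3 -m pendant '[0,-0.05,0,0,0,0,10,0,0,0,0,0,0,30,0,0,0,0,0,0,40,0,-0.2,0,0,0,0,40,0,-0.2,-0.3,0,0,0,40,0,0,-0.6,0,0,0,40,-0.12,0,-0.7,0,0,0,40,0,0,-0.7,0,0,0,0,0,0,-0.4,0,0,0,0,0,0,0,0,0,0,0,0,0,0,0,0,0,0]' 40
python3 - <<'E'
from al import *
p,d=manip.camera("wrist"); cv2.imwrite("pics/w9.png",p)
s=manip.observe(); print(s["time_s"],s["tool_pos"],s["wrist_force"])
e=np.array([.9962,.0872]);n=np.array([-.0872,.9962]); q=(s["tool_pos"][:2]-[.564,.0122])*1000; print("tray-ish",q@e,q@n)
al(d,.046)
E
```

```text
time_s: 17.45
tool_pos: [0.4439, -0.0022, 0.16]
orientation: [-1.249, 1.144, -1.145]
wrist_force: [0.6, 0.0, 0.5]
finger_gap: 0.0167
17.5 [ 0.44438566 -0.00224718  0.16009094] [ 0.52102802 -0.52464065  0.92083145]
tray-ish -120.4195991600107 -3.9619086406748405
row x -22 s4 face 1.01 cheek 3.12 gap 2.11
row x -15 s4 face -21.14 cheek -19.01 gap 2.13
row x -8 s4 face -1.07 cheek 0.93 gap 2.0
row x 0 s4 face -2.61 cheek -0.6 gap 2.01
row x 8 s4 face -21.23 cheek -19.16 gap 2.07
row x 15 s4 face -21.52 cheek -18.98 gap 2.55
s4 x range [-24.5  19.5]
wedge top z 0.0442 nose x -0.2
wedge x -90 -20.36 3.62
wedge x -80 -20.73 9.67
wedge x -70 -20.5 8.37
wedge x -60 -20.35 6.68
wedge x -50 -20.18 5.48
wedge x -40 -19.88 3.82
wedge x -30 -19.37 16.74
wedge x -20 -39.88 27.48
wedge x -10 -39.95 25.53
wedge x 0 -39.97 24.21
```

View pics/w9.png

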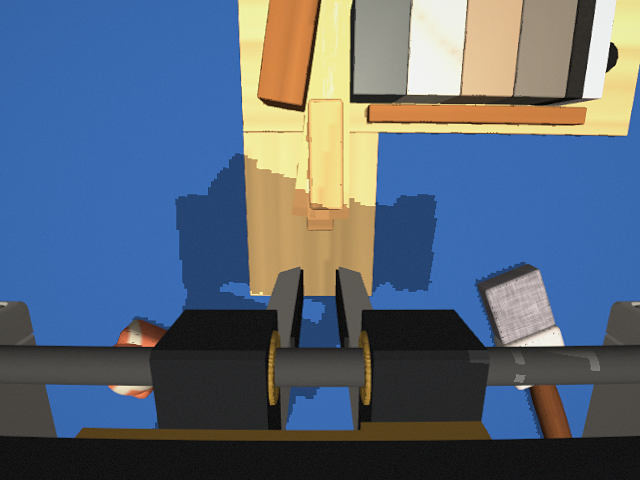

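```bash
python3 -m pendant '[0,0.4,0,0,0,0,0,0,0.5,0,0,0,0,0,0,0.5,0,0,0,0,0,0,0.4,0,0,0,0,0,0,0.12,0,0,0,0,0,0,0,0,0,0,0,0,0,0,0,0,0,0,0]' 40
python3 -m pendant '[0,0,0.1,0,0,0,0,0,0,0.1,0,0,0,0,0,0,0.1,0,0,0,0,0,0,0.1,0,0,0,0,0,0,0.05,0,0,0,0,0,0,0.05,0,0,0,0,0,0,0.05,0,0,0,0,0,0,0,0,0,0,0]'
```

```text
time_s: 18.08
tool_pos: [0.4441, -0.0021, 0.1116]
orientation: [-1.249, 1.145, -1.144]
wrist_force: [0.3, 0.1, 1.1]
finger_gap: 0.0002
time_s: 18.75
tool_pos: [0.4577, -0.0009, 0.1117]
orientation: [-1.249, 1.145, -1.145]
wrist_force: [0.0, 1.0, 0.5]
finger_gap: 0.0005
```

```bash
python3 -m pendant '[0,0,0.1,0,0,0,0,0,0,0.1,0,0,0,0,0,0,0.1,0,0,0,0,0,0,0,0,0,0,0]'
python3 -m pendant '[0,0,0.1,0,0,0,0,0,0,0.1,0,0,0,0,0,0,0,0,0,0,0]'
```

```text
time_s: 19.08
tool_pos: [0.4655, -0.0003, 0.1118]
orientation: [-1.249, 1.144, -1.145]
wrist_force: [-0.8, 0.3, 0.0]
finger_gap: 0.0006
time_s: 19.33
tool_pos: [0.4705, 0.0001, 0.1118]
orientation: [-1.249, 1.144, -1.145]
wrist_force: [-0.6, 0.4, 0.1]
finger_gap: 0.0004
```

```bash
python3 - <<'E'
from al import *
p,d=manip.camera("wrist"); cv2.imwrite("pics/w10.png",p); al(d,.046)
E
```

```text
row x -22 s4 face -17.98 cheek 1.62 gap 19.6
row x -15 s4 face -17.44 cheek 1.18 gap 18.62
row x -8 s4 face -21.07 cheek -20.17 gap 0.9
row x 0 s4 face -21.05 cheek -20.04 gap 1.02
row x 8 s4 face -21.09 cheek -20.21 gap 0.88
row x 15 s4 face -21.2 cheek -20.21 gap 0.99
row x 22 s4 face -21.2 cheek -20.21 gap 0.99
s4 x range [-24.4  24. ]
wedge top z 0.044 nose x -0.2
wedge x -100 -4.47 -4.01
wedge x -70 -20.51 10.81
wedge x -60 -20.55 9.27
wedge x -50 -20.48 7.77
wedge x -40 -20.58 5.99
wedge x -30 -20.38 19.56
wedge x -20 -39.93 27.67
wedge x -10 -39.97 25.93
wedge x 0 -39.94 24.37
```

View pics/w10.png

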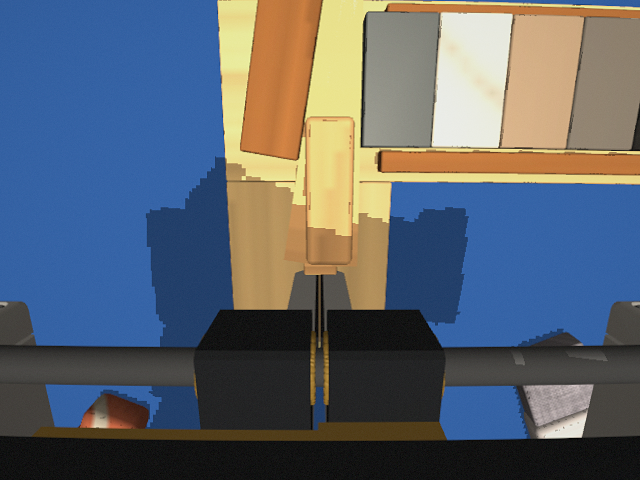

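The fingers sit square behind the boss (320,270). The wedge is aligned, with about 1 mm of slack. I'll push on in small steps.

```bash
for i in 1; do python3 -m pendant '[0,0,0.06,0,0,0,0,0,0,0.06,0,0,0,0,0,0,0.06,0,0,0,0,0,0,0,0,0,0,0]'; python3 -m pendant '[0,0,0.04,0,0,0,0,0,0,0.04,0,0,0,0,0,0,0,0,0,0,0]';python3 -m pendant '[0,0,0.04,0,0,0,0,0,0,0,0,0,0,0]'; python3 -m pendant '[0,0,0.04,0,0,0,0,0,0,0,0,0,0,0]'; done
```

```text
time_s: 19.72
tool_pos: [0.4747, 0.0005, 0.1117]
orientation: [-1.249, 1.144, -1.145]
wrist_force: [0.4, 0.6, -0.1]
finger_gap: 0.0005
time_s: 19.97
tool_pos: [0.4766, 0.0007, 0.1117]
orientation: [-1.249, 1.144, -1.145]
wrist_force: [-0.3, -0.0, 1.0]
finger_gap: 0.0008
time_s: 20.13
tool_pos: [0.4773, 0.0008, 0.1116]
orientation: [-1.25, 1.145, -1.144]
wrist_force: [-1.4, -0.8, 0.9]
finger_gap: 0.0007
time_s: 20.3
tool_pos: [0.478, 0.0008, 0.1115]
orientation: [-1.251, 1.146, -1.144]
wrist_force: [-4.2, -1.9, 3.1]
finger_gap: 0.0006
```

```bash
for i in 1; do python3 -m pendant '[0,0,0.04,0,0,0,0,0,0,0,0,0,0,0]';python3 -m pendant '[0,0,0.04,0,0,0,0,0,0,0,0,0,0,0]'; done
```

```text
time_s: 20.47
tool_pos: [0.4786, 0.0009, 0.1115]
orientation: [-1.252, 1.147, -1.143]
wrist_force: [-6.6, -1.7, 5.2]
finger_gap: 0.0007
time_s: 20.63
tool_pos: [0.479, 0.001, 0.1114]
orientation: [-1.253, 1.148, -1.142]
wrist_force: [-8.8, -2.7, 7.3]
finger_gap: 0.0
```

```bash
for i in 1; do python3 -m pendant '[0,0,0.06,0,0,0,0,0,0,0,0,0,0,0]';python3 -m pendant '[0,0,0.06,0,0,0,0,0,0,0,0,0,0,0]'; done
```

```text
time_s: 20.8
tool_pos: [0.4798, 0.0012, 0.1112]
orientation: [-1.255, 1.15, -1.14]
wrist_force: [-12.9, -2.0, 10.8]
finger_gap: 0.0006
time_s: 20.97
tool_pos: [0.4803, 0.0013, 0.111]
orientation: [-1.258, 1.152, -1.138]
wrist_force: [-16.6, -4.4, 14.9]
finger_gap: 0.0002
```

```bash
python3 -m pendant '[0,-0.05,0,0,0,0,0,0,0,0,0,0,0,0]';python3 -m pendant '[0,-0.04,0.03,0,0,0,0,0,0,0,0,0,0,0]'
```

```text
time_s: 21.13
tool_pos: [0.4801, 0.0014, 0.1111]
orientation: [-1.256, 1.151, -1.139]
wrist_force: [-10.7, -3.5, 3.0]
finger_gap: 0.0007
time_s: 21.3
tool_pos: [0.4804, 0.0014, 0.1115]
orientation: [-1.257, 1.152, -1.138]
wrist_force: [-10.3, -4.9, 0.2]
finger_gap: -0.0001
```

```bash
for i in 1; do python3 -m pendant '[0,-0.02,0.06,0,0,0,0,0,0,0,0,0,0,0]';python3 -m pendant '[0,-0.02,0.06,0,0,0,0,0,0,0,0,0,0,0]'; done
```

```text
time_s: 21.47
tool_pos: [0.4808, 0.0015, 0.1114]
orientation: [-1.261, 1.155, -1.136]
wrist_force: [-13.3, -6.5, 0.5]
finger_gap: 0.0007
time_s: 21.63
tool_pos: [0.4812, 0.0015, 0.1114]
orientation: [-1.263, 1.157, -1.134]
wrist_force: [-16.3, -7.9, 1.0]
finger_gap: 0.0005
```

```bash
for i in 1; do python3 -m pendant '[0.03,-0.01,0.05,0,0,0,0,0,0,0,0,0,0,0]';python3 -m pendant '[0.02,-0.01,0.05,0,0,0,0,0,0,0,0,0,0,0]'; done
```

```text
time_s: 21.8
tool_pos: [0.482, 0.0013, 0.1113]
orientation: [-1.263, 1.159, -1.133]
wrist_force: [-17.1, -6.4, 1.0]
finger_gap: 0.0004
time_s: 21.97
tool_pos: [0.4827, 0.0012, 0.1112]
orientation: [-1.264, 1.16, -1.132]
wrist_force: [-18.6, -5.4, 2.5]
finger_gap: 0.0003
```

```bash
python3 -m pendant '[0.02,-0.01,0.05,0,0,0,0,0,0,0,0,0,0,0,0,0,0,0,0,0,0]'; python3 - <<'E'
from al import *
p,d=manip.camera("wrist"); cv2.imwrite("pics/w11.png",p); al(d,.046)
E
```

```text
time_s: 22.22
tool_pos: [0.4836, 0.0009, 0.1113]
orientation: [-1.264, 1.161, -1.131]
wrist_force: [-19.2, -4.3, 1.5]
finger_gap: 0.0006
row x -22 s4 face -20.07 cheek 0.03 gap 20.1
row x -15 s4 face -19.86 cheek -0.0 gap 19.85
row x -8 s4 face -19.55 cheek -0.05 gap 19.5
row x 0 s4 face -3.55 cheek -3.17 gap 0.38
row x 8 s4 face -4.69 cheek -4.31 gap 0.38
row x 15 s4 face -3.53 cheek -3.13 gap 0.39
row x 22 s4 face -4.64 cheek -4.27 gap 0.38
s4 x range [-22.8  26.4]
wedge top z 0.0441 nose x -0.1
wedge x -60 -21.39 10.29
wedge x -50 -21.48 8.72
wedge x -40 -21.65 6.81
wedge x -30 -21.71 17.3
wedge x -20 -39.98 27.47
wedge x -10 -39.97 26.18
wedge x 0 -39.99 24.34
```

View pics/w11.png

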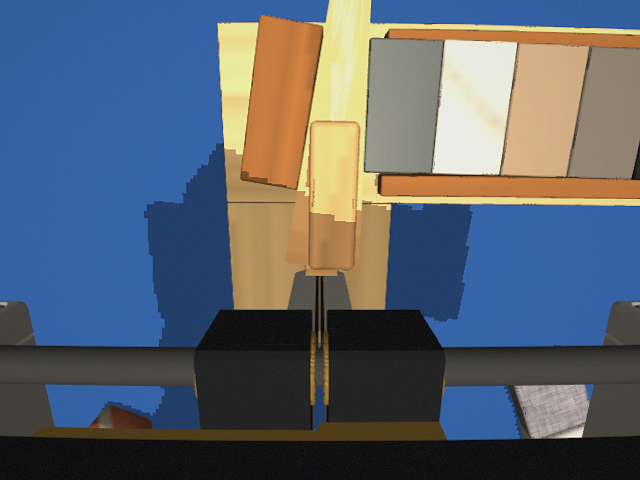

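```bash
python3 -m pendant '[0.01,-0.01,0.05,0,0,0,0,0,0,0,0,0,0,0,0,0,0,0,0,0,0]'; python3 -m pendant '[0,0,-0.1,0,0,0,0,0,0,-0.2,0,0,0,0,0,0,-0.4,0,0,0,0,0,0,-0.4,0,0,0,0,0,-0.5,-0.2,0,0,0,0,0,-0.8,0,0,0,0,0,0,-0.8,0,0,0,0,0,0,-0.8,0,0,0,0,0,0,-0.8,0,0,0,0,0,0,0,0,0,0,0,0]'
python3 - <<'E'
from al import *
p,d=manip.camera("wrist"); cv2.imwrite("pics/w12.png",p); al(d,.044); print(manip.observe()["wrist_force"])
p,d=manip.camera("scene"); cv2.imwrite("pics/s12.png",p[190:350,200:380].repeat(4,0).repeat(4,1))
E
```

```text
time_s: 22.52
tool_pos: [0.4843, 0.0009, 0.1113]
orientation: [-1.266, 1.162, -1.13]
wrist_force: [-23.0, -4.5, 2.2]
finger_gap: 0.0004
time_s: 23.35
tool_pos: [0.4622, -0.0033, 0.2132]
orientation: [-1.244, 1.136, -1.151]
wrist_force: [1.1, 0.2, 0.6]
finger_gap: 0.0005
row x -22 s4 face -18.16 cheek 0.6 gap 18.76
row x -15 s4 face -18.05 cheek 0.56 gap 18.62
row x -8 s4 face -17.97 cheek 0.49 gap 18.45
row x 0 s4 face -6.76 cheek -6.1 gap 0.66
row x 8 s4 face -21.18 cheek -20.49 gap 0.69
row x 15 s4 face 12.74 cheek 13.41 gap 0.67
row x 22 s4 face -4.8 cheek -4.16 gap 0.64
s4 x range [-25.2  23.4]
wedge top z 0.0416 nose x -0.3
wedge x -60 -20.72 9.92
wedge x -50 -21.26 8.36
wedge x -40 -21.2 6.22
wedge x -30 -20.97 24.4
wedge x -20 -39.76 27.62
wedge x -10 -40.0 25.82
wedge x 0 -39.72 23.67
[-0.3960243   0.2621427  -0.22190012]
```

View pics/w12.png

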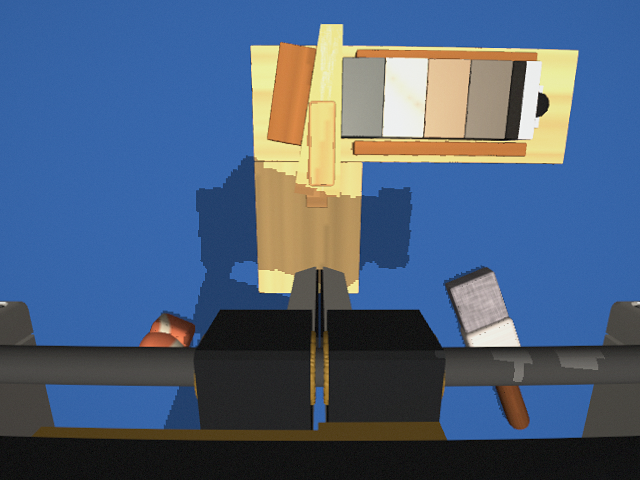

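View pics/s12.png

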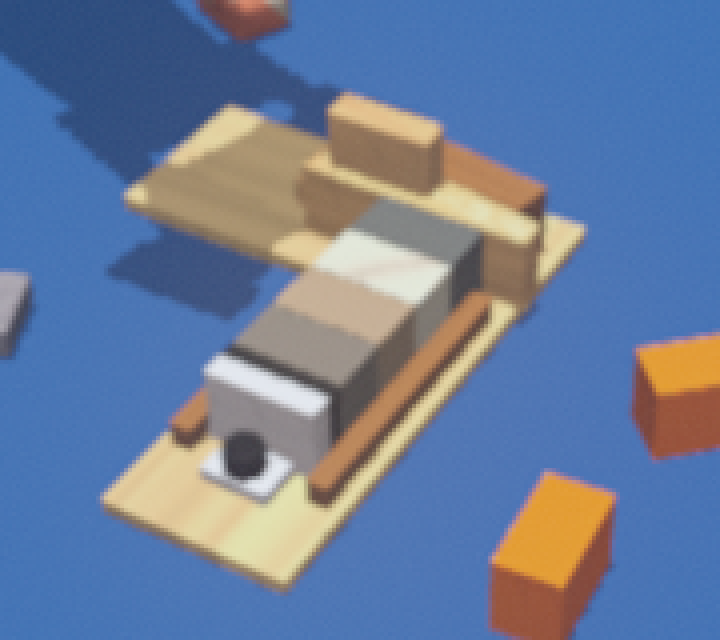

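The view shows the row closed and the wedge between sample4 and the cheek, with its nose out at (331,30). To check that it did not spring back, I'll touch the boss again lightly and compare where contact starts.

```bash
python3 -m pendant '[0,0.8,0,0,0,0,0,0,0.8,0,0,0,0,0,0,0.8,0,0,0,0,0,0,0.8,0,0,0,0,0,0,0.7,0,0,0,0,0,0,0.15,0,0,0,0,0,0,0,0,0,0,0,0,0,0,0,0,0,0,0]'
python3 -m pendant '[0,0,0.2,0,0,0,0,0,0,0.2,0,0,0,0,0,0,0.2,0,0,0,0,0,0,0.1,0,0,0,0,0,0,0,0,0,0,0]'
```

```text
time_s: 24.12
tool_pos: [0.459, -0.0025, 0.1059]
orientation: [-1.25, 1.147, -1.143]
wrist_force: [0.2, 0.2, 0.2]
finger_gap: 0.0004
time_s: 24.53
tool_pos: [0.4781, -0.0012, 0.1073]
orientation: [-1.249, 1.144, -1.145]
wrist_force: [-0.3, -0.4, -0.3]
finger_gap: 0.0004
```

```bash
python3 -m pendant '[-0.08,-0.18,0,0,0,0,0,0,0,0.08,0,0,0,0,0,0,0,0,0,0,0]'
python3 -m pendant '[0,0,0.05,0,0,0,0,0,0,0,0,0,0,0]';python3 -m pendant '[0,0,0.04,0,0,0,0,0,0,0,0,0,0,0]';python3 -m pendant '[0,0,0.04,0,0,0,0,0,0,0,0,0,0,0]'
```

```text
time_s: 24.78
tool_pos: [0.4796, 0.001, 0.1121]
orientation: [-1.249, 1.144, -1.145]
wrist_force: [0.4, 0.4, 0.3]
finger_gap: 0.0007
time_s: 24.95
tool_pos: [0.4805, 0.0011, 0.1117]
orientation: [-1.249, 1.144, -1.145]
wrist_force: [0.6, -0.6, -0.3]
finger_gap: 0.001
time_s: 25.12
tool_pos: [0.4809, 0.0012, 0.1115]
orientation: [-1.251, 1.146, -1.144]
wrist_force: [-3.2, -0.1, 2.7]
finger_gap: 0.0005
time_s: 25.28
tool_pos: [0.4812, 0.0012, 0.1113]
orientation: [-1.253, 1.148, -1.142]
wrist_force: [-6.8, -1.7, 6.1]
finger_gap: 0.0007
```

```bash
python3 -c "
from h import *
for p,o in(([.4843,.0009,.1113],[-1.266,1.162,-1.130]),([.4809,.0012,.1115],[-1.251,1.146,-1.144]),([.4812,.0012,.1113],[-1.253,1.148,-1.142])):
    print(np.array(p)+R.from_rotvec(o).apply([0,.09,.008]))
"
python3 -m pendant '[0,0,-0.1,0,0,0,0,0,0,-0.3,0,0,0,0,0,0,-0.5,0,0,0,0,0,0,-0.5,0,0,0,0,0,-0.8,0,0,0,0,0,0,-0.8,0,0,0,0,0,0,-0.8,0,0,0,0,0,0,-0.8,0,0,0,0,0,0,0,0,0,0,0,0,0,0,0,0,0,0,0]'
python3 - <<'E'
from al import *
p,d=manip.camera("wrist"); cv2.imwrite("pics/w13.png",p); al(d,.0425); print(manip.observe()["wrist_force"])
E
```

```text
[0.49007448 0.00172834 0.02113366]
[0.48868493 0.00185277 0.02148351]
[0.48872134 0.00188299 0.02126133]
time_s: 26.12
tool_pos: [0.4479, -0.0019, 0.1924]
orientation: [-1.248, 1.142, -1.147]
wrist_force: [-0.7, -0.3, -0.2]
finger_gap: 0.0007
row x -22 s4 face -17.69 cheek 0.41 gap 18.09
row x -15 s4 face -18.19 cheek 0.36 gap 18.54
row x -8 s4 face -18.08 cheek 0.34 gap 18.42
row x 0 s4 face -5.58 cheek -4.99 gap 0.59
row x 8 s4 face 22.05 cheek 22.65 gap 0.6
row x 15 s4 face -3.8 cheek -3.22 gap 0.58
row x 22 s4 face -9.58 cheek -8.99 gap 0.58
s4 x range [-25.6  23.4]
wedge top z 0.0426 nose x -0.1
wedge x -60 -20.86 10.11
wedge x -50 -21.32 8.02
wedge x -40 -21.12 6.68
wedge x -30 -20.93 27.22
wedge x -20 -39.97 27.85
wedge x -10 -39.88 25.59
wedge x 0 -39.97 24.22
[-0.47044833 -0.28642351 -0.9997977 ]
```

View pics/w13.png

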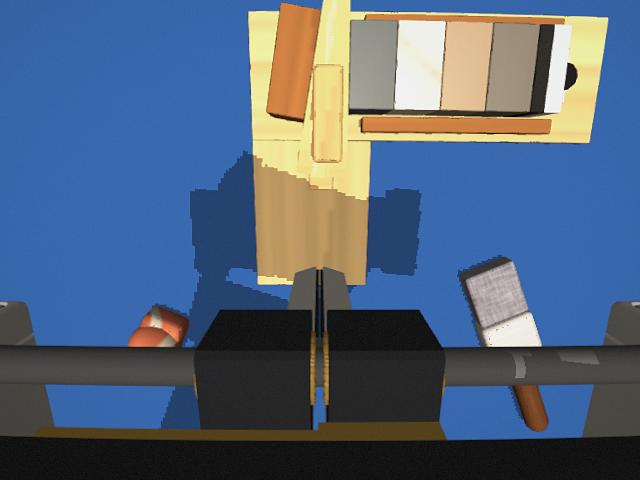

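```bash
python3 -c "
from station import manip
manip.hand_in(); print(manip.observe()['time_s'])"
```

```text
the job is handed in; nothing more can be done
the job is handed in; nothing more can be done
```

I closed the row up against the stop and drove the wedge in. The row looks locked from end to end, and I handed the job in at about 26 s of the 67 s allowed. No verdict was reported.

**What I did:**
- I gripped sample4 over the rails and slid the row about 15 mm, until the pad pushed back with about 7 N.
- I laid the wedge on the tray floor with its nose in the gap, and let go.
- I pushed it in by its boss with closed fingers. The push settled at about 19 N, and the last step read 23 N.

**What the last checks showed:**
- **Gap:** the depth measurements show no gap between sample4, the wedge and the cheek.
- **Lock:** on release the wedge sprang back about 1.4 mm of the 4.6 mm it had gone in after first contact. Touching the boss again with about 7 N did not move it.
- **Standing and clear:** the samples stand upright, the wedge lies flat within about 1° of the tray's direction, and the gripper was well clear.

**What was off:**
- While driving the wedge, the finger dragged on the boss. This gave up to about 15 N vertically and 8 N sideways, which I eased during the push.
- I could not measure the squeeze on the samples directly. From the wedge's travel I estimate about 6 N remains.

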